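# Dip the press oil and hold the gauge rod for reading

### The job

Check the oil of the leather press's green hydraulic power pack: pick the wiped gauge rod up from the drip tray by its yellow handle, slide it into the slanting guide tube until its collar stops on the tube's mouth, then draw it right out again. Finish still holding the rod by the handle for reading: motionless, level, marked face up, with its tip over the drip tray and at least 10 cm above the bench. Leave the thread cone, the hammer and the polish tin where they are.

Things in the scene. Friction and masses are not known exactly. Their poses are not given: they have to be found in the camera images.
- gauge_rod: Steel dipstick, yellow handle, 268 mm, about 110 g. Origin: on the axis, in the stop face of its black collar (38 mm diameter). x axis to the tip, z out of the marked face (red and black lines; black thumb ribs on that side of the handle). Starts level in the tray's rests, marked face up, axis 36 mm above the bench, over the tray's long axis, tip to tray +x, stop face at tray x = -118 mm.
- rod_tip (a point): The rod's tip, on its axis, at rod x = 170 mm. From the stop face on: round shank, 8 mm diameter, for 100 mm, then a flat blade 10 mm wide (y) and 4 mm thick, 6 mm wide in its last 2 mm. Axes as the rod's.
- rod_grip (a point): Middle of the yellow handle, on the rod's axis, at rod x = -53 mm. The handle runs from x = -8 to -98 mm, 18 mm wide (y, flat sides), 26 mm high (z), and at the start overhangs the bare bench beyond the tray's end. The rod's centre of mass is between x = 10 and 50 mm. Axes as the rod's.
- guide_tube: Steel tube fixed to the power pack. Origin: centre of its flared mouth, 170 mm above the bench. z axis out of the mouth along the bore, rising 40 degrees above level, away from the pack's -y side (the rod goes in along -z). Bore 13 mm, flaring over the last 14 mm to 30 mm inside, 36 mm outside. 70 mm of tube stands clear of the tank; the tank is hollow behind it, free for the whole rod.
- power_pack: Fixed green oil tank, 280 (x) by 220 mm (y), lid 166 mm above the bench. Origin: centre of its underside. On the lid's +y half a grey motor (terminal box to 293 mm above the bench) and valve block; black breather cap at x = 95, y = -60 mm, top at 218 mm. The guide tube's mouth is at x = -30, y = -164, z = 170 mm.
- drip_tray: Fixed shallow steel tray, 220 mm (x) by 110 mm (y), rims 28 mm high. Origin: centre of its underside on the bench. Two notched rests, up to 46 mm high, with notches 18 mm wide, at x = -108 mm (the end wall) and x = 20 mm.
- thread_cone: Loose thread cone standing upright, dark brown thread on a green foot, 60 mm diameter, 92 mm high, origin under its centre. Bystander.
- hammer: Loose shoemaker's hammer lying on the bench at its far right, 220 mm long, up to about 90 mm wide at its head, 26 mm high, origin under the middle of its length. Bystander.
- polish_tin: Loose round red tin with a dark lid, 75 mm diameter, 30 mm high, origin under its centre. Bystander.
There are look-alikes about, which are no part of the job. Several things have the shape of the drip_tray; the one meant has the colours described above.

How it is judged:
On the way, in this order (a step that is already met when the one before it is completed fails the run):
1. the gauge rod is in the guide tube with its collar stopped on the mouth (distance between gauge_rod and guide_tube below 0.006 m and z of gauge_rod in the frame of guide_tube below 0.003 m and angle between the x axis of gauge_rod and the z axis of guide_tube, either way round below 0.08 rad), for 0.2 s.
2. the rod is drawn right out: its tip is clear of the tube's mouth and the fingers hold it (distance between rod_tip and guide_tube above 0.02 m and z of rod_tip in the frame of guide_tube above 0 m and contact force between the fingers and gauge_rod above 1 N), for 0.1 s.
At the end, for the whole second after the job is handed in: Robot holds the rod by its handle (within 60 mm of the handle's middle), still, touching neither power pack nor tray; rod level and marked face up within 10 degrees; tip at least 100 mm above the bench and inside the tray's outline (220 x 110 mm) seen from above (angle between gauge_rod's own z axis and vertical below 0.17 rad and height (world z) of rod_tip above 0.1 m and x of rod_tip in the frame of drip_tray between -0.11 and 0.11 m and y of rod_tip in the frame of drip_tray between -0.055 and 0.055 m and contact force between the fingers and gauge_rod above 1 N and contact force between each of power_pack, drip_tray and gauge_rod below 0.2 N and distance between the grasp point and rod_grip below 0.06 m and linear speed of gauge_rod below 0.02 m/s and angular speed of gauge_rod below 0.15 rad/s); the arm keeps its last pose, push and grip.
It fails at once if the thread cone is moved more than 25 mm or tipped (distance of thread_cone from where it was at the start of the episode above 0.025 m or angle between thread_cone's own z axis and vertical above 0.3 rad).
It fails at once if the hammer is moved more than 25 mm (distance of hammer from where it was at the start of the episode above 0.025 m).
It fails at once if the polish tin is moved more than 25 mm (distance of polish_tin from where it was at the start of the episode above 0.025 m).
It also fails if it takes over 45 s, if anything falls off the work surface, if the arm or the gripper's body presses on something with over 40 N, if the wrist force passes 120 N, or if a joint passes its speed limit or range.

### The arm

A 6-joint arm with a two-finger parallel gripper is mounted at the origin on the work surface. World frame = base frame: x ahead of the robot, y to its left, z up, the work surface at z = 0. Lengths are in m, angles in rad, forces in N, time in s.
With the tool pointing down it reaches from about 0.3 to 0.775 m from the base axis. Payload 14.6 kg.
Tool frame: the origin (TCP) lies at the very end of the fingers, on their centre line; the grasp point (between the pads) lies 19 mm behind it (ctrl.grasp_offset is the distance from the TCP to the grasp point, in m); z points along the fingers, y is the line along which they close (so a half turn about z gives the same grasp; the last joint's range is limited). The gripper opens to 94 mm and grips with 3 to 60 N. Pads are 16 mm wide; open, the fingers measure 119 mm over their backs; the gripper's body (75 mm by 177 mm) begins 78 mm behind the grasp point.
Start: joints at [-1.39, 0.3, 1.521, -0, 1.321, -0.067], TCP at [0.135, -0.533, 0.205] pointing down, gripper open.
Joint ranges: [-3.03, 3.03], [-0.79, 2.21], [0.23, 2.52], [-1.04, 4.18], [0, 3.07], [-2.55, 2.55]. Speed limits (rad/s): [2.22, 2.22, 2.57, 3.14, 3.14, 3.14].

### API

Orientations are given as [roll, pitch, yaw] about the fixed x, y, z axes, in that order (R = Rz(yaw) Ry(pitch) Rx(roll)).
In Python, from station import ctrl gives the robot as it stands.
- The arm moves only by the tool step_arm, never from a script. Its argument "plan" is a list that holds one entry, the list of rows, each a list of 6 numbers: the shift along the tool's x, y, z in units of 30 mm (1.0 is 30 mm), then the turn, a rotation vector about the tool's x, y, z in units of 6 degrees (1.0 is 6 degrees). In form: [[[dx, dy, dz, wx, wy, wz], ...]]. A call has 1 to 8 rows; each row is the pose to reach, as a shift and turn from the pose commanded when the call began, along the tool's axes at that moment; what a row does not reach only later rows make up. A row lasts 1/12 s, in which the tool goes at most 41.7 mm and 7.16 degrees, less where a joint would pass 70% of its speed; a pose out of reach is approached as far as the arm can. A call with a gripper value outside its range is refused whole. "grip" is the opening, from 0 (shut) to 1 (fully open), set as the call begins (left out, the last holds). The fingers move at their own pace and stop on an object; "squeeze" is the grip in N (left out, the last holds). Time passes only in rows, so rows that repeat a pose let the fingers close. It gives the time, the measured TCP pose, the force, the opening and the grip force at its end, in the units of the state.
- ctrl.get_obs(): the state, without advancing time (a new reading comes with each control period).
- ctrl.camera(name): name is "scene" or "top" or "wrist"; returns the picture (480x640x3 uint8, red, green, blue); there is no depth.
- ctrl.camera_model(name): a dict with "intrinsics" (3x3 intrinsics, pixels), "R" (3x3) and "t" (3): a world point X has camera coordinates R X + t; the wrist camera has in their place "tool_from_camera" (4x4, takes a point from camera to tool coordinates, whose origin is the TCP and whose axes are the flange's). Camera axes: x right, y down, z forward; pixel columns grow to the right and rows downward; lengths in m; the calibration is good to about 2 mm. A picture is of the moment at which its call begins: read the wrist's pose just before it. camera_model takes no time and is no camera call.
- ctrl.hand_in(): hands the job in; it is judged then, once.
Trained networks look in the newest picture that a camera, given by its name, has taken for a name from the list of things; names that differ only in an ending like _2 or _b are one class to them, and where a whole thing is asked for, a point or a joint stands for the part that bears it (a point fixed in the world has none). Each returns a list of dicts, best first, with "confidence" (0 to 1); they miss things now and then, are a little off and sometimes report something else, mostly with a low value. They report only what shows in the picture. A call takes as long as a camera call. They do not tell look-alikes from the thing itself.
- ctrl.masks_of(query, camera): "pixels" (480x640 bool, what is visible of it) and "at" ([column, row] in pixels, amid what is visible of it).
- ctrl.place_of(query, camera): "at" ([column, row] in pixels: a listed point, or the origin of a listed thing).
The state is a dict: "time_s": time; "qpos": joint angles; "joint_vel": joint speeds; "tau": joint torques, N m; "ee_pos": TCP position; "eef_rot": TCP orientation; "force": force on the tool from outside, world axes, zero at the start; "moment": the same for the moment, N m; "grip_width": finger opening in m; "grip_force": force on a finger pad.
Only numpy, scipy, OpenCV 4.12 (cv2) and the standard library are available. Lean on these libraries where they do the work, as an engineer would, in place of code of your own. Each camera call takes 0.05 s, during which the arm holds its last target. There are 200 camera calls.

## Working session

There is one attempt and no reset: what is moved stays moved. The work goes in short steps, Python scripts to look and compute and a tool call to move; the robot and the scene stay as the last step left them, time stands still between calls to the robot, and variables do not carry over. Pictures are saved under pics/ and viewed, at most 10 in all, crops included, and the job is handed in when it is done.

Besides the shell and the picture viewer there is one more tool, called after "Call:" by a JSON object that holds its "fn" and its "kwargs", one argument or row to a line. step_arm: Moves the arm, as the interface text tells. Its arguments: {"type":"object","properties":{"plan":{"type":"array","items":{"type":"array","items":{"type":"array","items":{"type":"number"}}}},"grip":{"type":"number"},"squeeze":{"type":"number"}},"required":["plan"]}

```bash
mkdir -p pics; ls
python3 - <<'E'
from station import ctrl
import cv2, numpy as np
o=ctrl.get_obs(); print({k:np.round(v,3) for k,v in o.items()})
for n in ["scene","top"]:
    im=ctrl.camera(n); cv2.imwrite(f"pics/{n}0.png",im[:,:,::-1])
    m=ctrl.camera_model(n); print(n,{k:np.round(v,3).tolist() for k,v in m.items()})
    for q in ["gauge_rod","guide_tube","drip_tray","power_pack","rod_tip","rod_grip","thread_cone","hammer","polish_tin"]:
        print(q,[(np.round(d["at"],1).tolist(),round(d["confidence"],2)) for d in ctrl.place_of(q,n)])
E
```

```text
pics
{'time_s': np.float64(0.0), 'qpos': array([-1.39 ,  0.3  ,  1.522,  0.   ,  1.321, -0.067]), 'joint_vel': array([ 0.002,  0.001, -0.   , -0.001,  0.001,  0.001]), 'tau': array([ 3.0000e-03, -5.3180e+01, -3.5273e+01,  7.1000e-02,  2.4000e-02,
       -0.0000e+00]), 'ee_pos': array([ 0.135, -0.533,  0.205]), 'eef_rot': array([-3.14 , -0.   ,  0.248]), 'force': array([-0.071, -0.273,  0.137]), 'moment': array([-0.018,  0.006,  0.057]), 'grip_force': np.float64(0.0), 'grip_width': np.float64(0.094)}
scene {'intrinsics': [[436.34, 0.0, 313.746], [0.0, 436.34, 238.905], [0.0, 0.0, 1.0]], 'R': [[-0.107, 0.994, 0.007], [0.833, 0.093, -0.546], [-0.543, -0.052, -0.838]], 't': [0.159, -0.319, 1.535]}
gauge_rod [([246.5, 250.0], 0.83), ([370.3, 250.9], 0.22)]
guide_tube [([418.6, 238.2], 0.79)]
drip_tray [([160.5, 242.8], 0.97), ([247.2, 194.7], 0.95), ([436.5, 204.2], 0.73), ([303.1, 262.4], 0.61), ([288.0, 266.3], 0.6)]
power_pack []
rod_tip [([301.2, 260.8], 0.61)]
rod_grip [([226.3, 250.2], 0.61)]
thread_cone [([332.9, 354.0], 0.72), ([228.9, 248.9], 0.5)]
hammer [([252.5, 346.7], 0.9)]
polish_tin [([369.4, 254.6], 0.85)]
top {'intrinsics': [[507.014, 0.0, 313.989], [0.0, 507.014, 241.148], [0.0, 0.0, 1.0]], 'R': [[0.022, -1.0, 0.011], [-0.982, -0.024, -0.187], [0.187, -0.006, -0.982]], 't': [-0.139, 0.512, 1.389]}
gauge_rod [([372.1, 252.0], 0.8)]
guide_tube [([204.6, 241.6], 0.73)]
drip_tray [([392.5, 335.6], 0.94), ([333.4, 254.7], 0.92), ([469.0, 271.6], 0.74), ([176.9, 347.8], 0.72)]
power_pack [([355.1, 169.1], 0.31)]
rod_tip [([319.0, 249.8], 0.74)]
rod_grip []
thread_cone [([284.9, 168.6], 0.66), ([375.8, 255.8], 0.6)]
hammer [([353.6, 166.3], 0.77), ([315.6, 249.2], 0.51)]
polish_tin [([251.7, 278.2], 0.82)]
```

View pics/scene0.png

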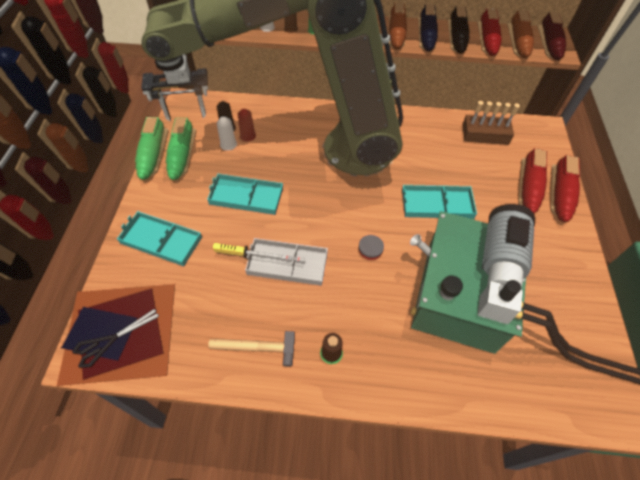

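View pics/top0.png

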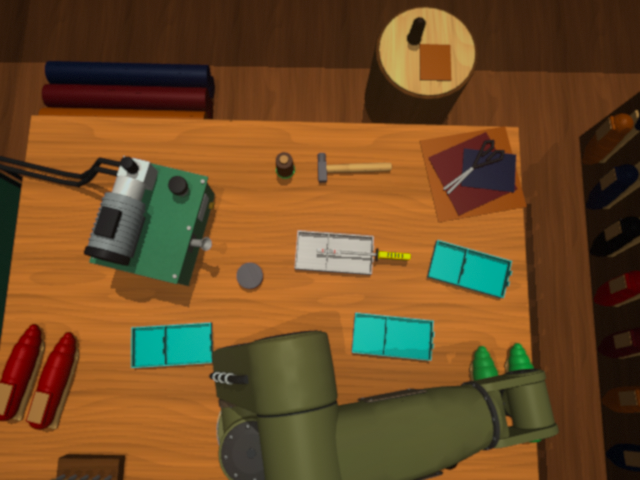

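The grey tray holding the rod is at scene (288,262) / top (333,254). Three teal trays are look-alikes: scene (246,194), (160,242) and (436,204). The yellow handle is at scene (230,249) / top (395,256) and the tube mouth is at scene (418,239) / top (205,242). The cone's and the hammer's second hits fall on the rod, so I discard those. I choose the grey tray and rod.

```bash
cat > h.py <<'E'
from station import ctrl
import cv2, numpy as np
from scipy.spatial.transform import Rotation as Ro
def tool():
    o=ctrl.get_obs(); T=np.eye(4); T[:3,:3]=Ro.from_euler('xyz',o['eef_rot']).as_matrix(); T[:3,3]=o['ee_pos']; return T
def P(name,T=None):
    m=ctrl.camera_model(name); K=np.array(m['intrinsics'])
    if name=='wrist':
        E=np.linalg.inv(T@np.array(m['tool_from_camera'])); return K@E[:3]
    return K@np.c_[np.array(m['R']),np.array(m['t'])]
def tri(Ps,uvs):
    A=[]
    for p,(u,v) in zip(Ps,uvs): A+= [u*p[2]-p[0], v*p[2]-p[1]]
    A=np.array(A); A/=np.linalg.norm(A[:,:3],axis=1)[:,None]
    X=np.linalg.lstsq(A[:,:3],-A[:,3],rcond=None)[0]
    return X
def proj(p,X):
    q=p@np.append(X,1); return q[:2]/q[2]
def onplane(p,uv,z):
    A=np.array([uv[0]*p[2]-p[0],uv[1]*p[2]-p[1]]); return np.append(np.linalg.solve(A[:,:2],-A[:,3]-A[:,2]*z),z)
E
python3 - <<'E'
from h import *
Ps=[P("scene"),P("top")]
for n,a,b in [("rod_tip",(301.2,260.8),(319,249.8)),("grip",(229,249),(395,256)),("tube",(418.6,238.2),(204.6,241.6)),("tin",(369.4,254.6),(251.7,278.2)),("cone",(332.9,354),(284.9,168.6)),("traycentre",(288,266.3),(333.4,254.7)),("breather",(452,285),(178,185))]:
    X=tri(Ps,[a,b]); print(n,X.round(3),[ (proj(p,X)-uv).round(1).tolist() for p,uv in zip(Ps,[a,b])])
print(np.array(ctrl.camera_model("wrist")["tool_from_camera"]).round(3),ctrl.camera_model("wrist")["intrinsics"])
im=cv2.imread("pics/scene0.png"); cv2.imwrite("pics/c0.png",np.hstack([cv2.resize(im[200:300,190:340],(450,300),interpolation=3),cv2.resize(im[200:300,380:480],(300,300),interpolation=3)]))
E
```

```text
rod_tip [ 0.494 -0.143  0.029] [[0.3, 0.0], [0.3, -0.0]]
grip [ 0.48  -0.358  0.033] [[-0.5, -0.0], [-0.5, 0.1]]
tube [0.482 0.157 0.18 ] [[-0.9, 0.0], [-0.9, -0.1]]
tin [ 0.414  0.055 -0.031] [[-0.2, -0.0], [-0.2, -0.0]]
cone [ 0.745 -0.032 -0.001] [[-0.8, -0.0], [-0.7, 0.0]]
traycentre [ 0.489 -0.185 -0.02 ] [[-0.2, -0.0], [-0.2, 0.0]]
breather [0.623 0.227 0.208] [[-0.2, 0.0], [-0.2, -0.0]]
[[-0.001 -0.967 -0.256  0.076]
 [ 1.    -0.001 -0.    -0.   ]
 [-0.    -0.256  0.967 -0.179]
 [ 0.     0.     0.     1.   ]] [[367.86053943   0.         315.75400961]
 [  0.         367.86053943 246.01430437]
 [  0.           0.           1.        ]]
```

View pics/c0.png

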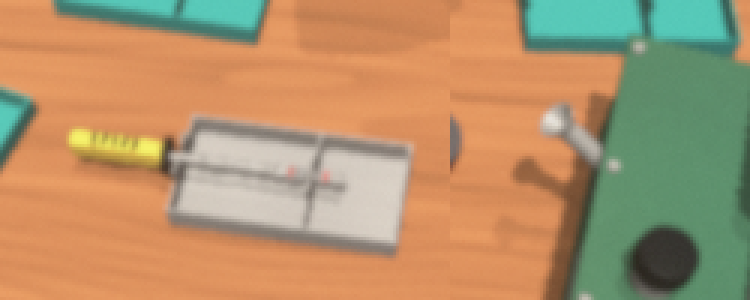

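The crop confirms the choice. The yellow-handled rod lies in the grey tray, with the handle at crop (115,148) and the tip at (340,185). The tube mouth is at crop right (557,120). Next I move above the rod for wrist views.

Call:
{"fn": "step_arm", "kwargs": {
  "plan": [
    [[1.5,-0.3,-0.3,0,0,-1.1],[2.8,-0.6,-0.6,0,0,-2.2],[4.1,-0.9,-0.9,0,0,-3.3],[5.4,-1.2,-1,0,0,-4.4],[6.7,-1.5,-1,0,0,-5.5],[8,-1.8,-1,0,0,-6.6],[9.3,-2.1,-1,0,0,-7.7],[10.6,-2.4,-1,0,0,-8.8]]
  ],
  "grip": 1
}}

```text
time_s: 1.67
ee_pos: [0.4272, -0.3841, 0.2356]
eef_rot: [3.141, 0.0, 1.175]
force: [-0.2, -0.6, 0.1]
grip_width: 0.0939
grip_force: 0.0
```

Call:
{"fn": "step_arm", "kwargs": {
  "plan": [
    [[0.5,0.4,0,0,0,-1.1],[1,0.9,0,0,0,-2.2],[1.4,1.3,0,0,0,-3.1],[1.4,1.3,0,0,0,-3.1],[1.4,1.3,0,0,0,-3.1]]
  ]
}}

```text
time_s: 2.08
ee_pos: [0.478, -0.3617, 0.2351]
eef_rot: [-3.141, -0.0, 1.493]
force: [0.1, -0.8, 0.8]
grip_width: 0.094
grip_force: 0.0
```

```bash
cat > look.py <<'E'
from h import *
import sys
tag=sys.argv[1]; T=tool(); im=ctrl.camera("wrist"); cv2.imwrite(f"pics/{tag}.png",im[:,:,::-1]); np.save(f"{tag}_P.npy",P("wrist",T))
print(T.round(4).tolist(), ctrl.get_obs()['qpos'].round(3))
for q in sys.argv[2:]: print(q,[(np.round(d["at"],1).tolist(),round(d["confidence"],2)) for d in ctrl.place_of(q,"wrist")])
E
python3 look.py w1 rod_tip rod_grip gauge_rod drip_tray
```

```text
[[0.0778, 0.997, -0.0005, 0.478], [0.997, -0.0778, 0.0003, -0.3617], [0.0002, -0.0005, -1.0, 0.2351], [0.0, 0.0, 0.0, 1.0]] [-0.71   0.391  1.329 -0.     1.421 -0.631]
rod_tip []
rod_grip [([318.5, 217.9], 0.8), ([316.8, 164.8], 0.65)]
gauge_rod [([314.6, 167.3], 0.67)]
drip_tray [([307.8, 384.1], 0.98), ([315.6, 44.6], 0.97), ([118.8, 220.5], 0.78), ([317.8, 167.1], 0.71)]
```

View pics/w1.png

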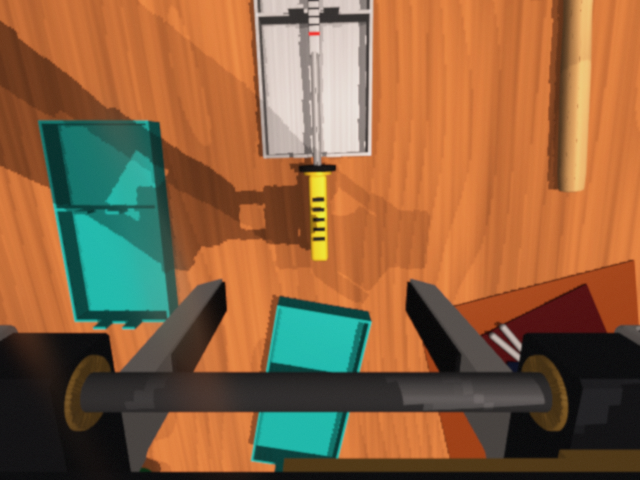

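The wrist view shows the yellow handle at columns 309–329, rows 170–260, with the collar at row 168 and the grey tray beyond it. A teal look-alike at rows 300–460 is clear of the handle. I take a second view further along the rod.

Call:
{"fn": "step_arm", "kwargs": {
  "plan": [
    [[1,0.5,0,0,0,0],[2,0.7,0,0,0,0],[3,0.7,0,0,0,0],[3,0.7,0,0,0,0],[3,0.7,0,0,0,0]]
  ]
}}

```text
time_s: 2.75
ee_pos: [0.5056, -0.2732, 0.2359]
eef_rot: [3.141, 0.0, 1.495]
force: [-0.7, -0.2, -0.6]
grip_width: 0.0937
grip_force: 0.0
```

```bash
python3 look.py w2 rod_tip rod_grip gauge_rod drip_tray
python3 - <<'E'
from h import *
res=[]
for t in ["w1","w2"]:
    im=cv2.imread(f"pics/{t}.png"); h=cv2.cvtColor(im,cv2.COLOR_BGR2HSV)
    m=cv2.inRange(h,(22,150,120),(35,255,255)); n,l,s,c=cv2.connectedComponentsWithStats(m); k=1+np.argmax(s[1:,4])
    r=cv2.minAreaRect(np.argwhere(l==k)[:,::-1].astype(np.float32)); print(t,s[k],c[k],r)
    b=cv2.boxPoints(r); b=b[np.argsort(b[:,1])]; res.append((b[:2].mean(0),b[2:].mean(0)))
Ps=[np.load("w1_P.npy"),np.load("w2_P.npy")]
for i in range(2): print(tri(Ps,[res[0][i],res[1][i]]).round(4), [onplane(p,r[i],.049).round(4) for p,r in zip(Ps,res)])
E
```

```text
[[0.0762, 0.9971, 0.0005, 0.5056], [0.9971, -0.0762, -0.0004, -0.2732], [-0.0004, 0.0005, -1.0, 0.2359], [0.0, 0.0, 0.0, 1.0]] [-0.561  0.335  1.404 -0.     1.402 -0.483]
rod_tip [([290.2, 77.5], 0.58)]
rod_grip [([297.9, 296.5], 0.9)]
gauge_rod [([294.8, 252.6], 0.72), ([534.8, 172.4], 0.17)]
drip_tray [([119.6, 296.0], 0.74), ([292.7, 442.5], 0.73), ([296.3, 139.2], 0.64)]
w1 [ 309  172   20   88 1117] [318.91853178 213.80483438] ((318.5, 215.5), (19.0, 87.0), -0.0)
w2 [ 291  261   17   77 1013] [299.13228036 298.5893386 ] ((298.98162841796875, 299.04071044921875), (76.41889190673828, 15.227824211120605), 87.70938873291016)
[ 0.4856 -0.309   0.0524] [array([ 0.4859, -0.3093,  0.049 ]), array([ 0.485 , -0.3099,  0.049 ])]
[ 0.4797 -0.3981  0.0481] [array([ 0.4791, -0.3976,  0.049 ]), array([ 0.4804, -0.3978,  0.049 ])]
```

View pics/w2.png

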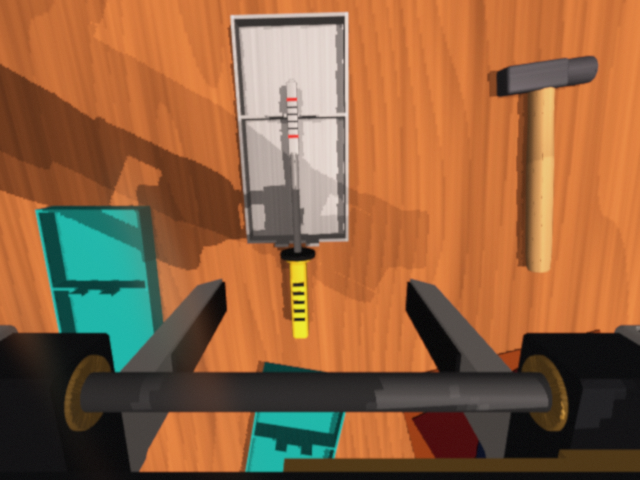

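Handle top measures z ≈ 0.050 (text gives 0.049), its length 88 mm (text 90) and the rod yaw 86.3°, so all agree. In w2 the rod tip is at (291,80) over the tray, and the hammer at (540,170) is well clear. Now I descend to the grasp.

Call:
{"fn": "step_arm", "kwargs": {
  "plan": [
    [[-1.2,-0.3,0.5,0,0,-0.1],[-2.4,-0.56,1.5,0,0,-0.1],[-2.75,-0.56,2.7,0,0,-0.1],[-2.75,-0.56,4,0,0,-0.1],[-2.75,-0.56,5,0,0,-0.1],[-2.75,-0.56,5,0,0,-0.1],[-2.75,-0.56,5,0,0,-0.1]]
  ]
}}

```text
time_s: 3.58
ee_pos: [0.4821, -0.3551, 0.0851]
eef_rot: [-3.14, -0.001, 1.504]
force: [0.2, -0.0, 1.0]
grip_width: 0.094
grip_force: 0.0
```

Run:
```python
from h import *
T=tool(); print(T.round(4).tolist())
p=P("wrist",T); im=ctrl.camera("wrist"); h=cv2.cvtColor(im,cv2.COLOR_RGB2HSV)
m=cv2.inRange(h,(22,150,120),(35,255,255)); n,l,s,c=cv2.connectedComponentsWithStats(m); k=1+np.argmax(s[1:,4]); print(s[k],c[k])
for f in (.1,.5,.9):
    r=int(s[k][1]+f*s[k][3]); cs=np.where(l[r]==k)[0]; print(r,cs.min(),cs.max(), onplane(p,((cs.min()+cs.max())/2,r),.049).round(4))
ti=np.load("w2_P.npy"); print("tip",onplane(ti,(291.5,79),.038).round(4), "traycorners",[onplane(ti,u,.028).round(4).tolist() for u in [(232,17),(347,14),(348,240),(248,241)]])
```

```text
[[0.0671, 0.9977, -0.0017, 0.4821], [0.9977, -0.0671, 0.0014, -0.3551], [0.0013, -0.0018, -1.0, 0.0851], [0.0, 0.0, 0.0, 1.0]]
[297 200  38  29 721] [313.42718447 212.56726768]
202 297 331 [ 0.4852 -0.3105  0.049 ]
214 301 327 [ 0.4847 -0.3176  0.049 ]
226 301 318 [ 0.4815 -0.3247  0.049 ]
tip [ 0.4947 -0.1335  0.038 ] traycorners [[0.4439, -0.0742, 0.028], [0.5511, -0.08, 0.028], [0.5402, -0.2969, 0.028], [0.432, -0.2897, 0.028]]
```

Call:
{"fn": "step_arm", "kwargs": {
  "plan": [
    [[0,0,1,0,0,0],[0,0,2,0,0,0],[0,0,2.27,0,0,0],[0,0,2.27,0,0,0],[0,0,2.27,0,0,0]]
  ]
}}

```text
time_s: 4.05
ee_pos: [0.4835, -0.3555, 0.0197]
eef_rot: [3.14, 0.001, 1.505]
force: [-0.1, 0.0, -0.1]
grip_width: 0.094
grip_force: 0.0
```

Call:
{"fn": "step_arm", "kwargs": {
  "plan": [
    [[0,0,0,0,0,0],[0,0,0,0,0,0],[0,0,0,0,0,0],[0,0,0,0,0,0],[0,0,0,0,0,0],[0,0,0,0,0,0],[0,0,0,0,0,0],[0,0,0,0,0,0]]
  ],
  "grip": 0,
  "squeeze": 50
}}

```text
time_s: 4.72
ee_pos: [0.4826, -0.3548, 0.0173]
eef_rot: [-3.142, -0.0, 1.504]
force: [0.2, -0.1, 0.2]
grip_width: 0.044
grip_force: 0.0
```

Call:
{"fn": "step_arm", "kwargs": {
  "plan": [
    [[0,0,0,0,0,0],[0,0,0,0,0,0],[0,0,0,0,0,0],[0,0,0,0,0,0],[0,0,0,0,0,0],[0,0,0,0,0,0],[0,0,0,0,0,0],[0,0,0,0,0,0]]
  ]
}}

```text
time_s: 5.38
ee_pos: [0.4826, -0.3548, 0.0173]
eef_rot: [-3.142, -0.0, 1.504]
force: [-0.2, -0.3, -0.3]
grip_width: 0.0178
grip_force: 49.8
```

Gripped, with the opening at 17.8 mm. Now I lift straight up.

Call:
{"fn": "step_arm", "kwargs": {
  "plan": [
    [[0,0,-0.4,0,0,0],[0,0,-1.2,0,0,0],[0,0,-2.2,0,0,0],[0,0,-3.4,0,0,0],[0,0,-4.6,0,0,0],[0,0,-5.8,0,0,0],[0,0,-7,0,0,0],[0,0,-8,0,0,0]]
  ]
}}

```text
time_s: 6.05
ee_pos: [0.4824, -0.3547, 0.2613]
eef_rot: [3.14, 0.001, 1.504]
force: [-0.1, 0.4, -0.6]
grip_width: 0.0178
grip_force: 49.8
```

Call:
{"fn": "step_arm", "kwargs": {
  "plan": [
    [[1,-0.3,-0.6,0,0,0],[2.3,-0.8,-1.2,0,0,0],[3.6,-1.2,-1.8,0,0,0],[4.9,-1.6,-2,0,0,0],[6.2,-2,-2.2,0,0,0],[7.5,-2.3,-2.2,0,0,0],[8.8,-2.6,-2.2,0,0,0],[10,-3,-2.2,0,0,0]]
  ]
}}

```text
time_s: 6.72
ee_pos: [0.4116, -0.0476, 0.3243]
eef_rot: [3.14, 0.0, 1.504]
force: [0.8, -0.2, -1.3]
grip_width: 0.0171
grip_force: 49.8
```

Call:
{"fn": "step_arm", "kwargs": {
  "plan": [
    [[1,0,-0.3,0,0,0],[2,0,-0.3,0,0,0],[3,0,-0.3,0,0,0],[3.5,0,-0.3,0,0,0],[3.5,0,-0.3,0,0,0],[3.5,0,-0.3,0,0,0]]
  ]
}}

```text
time_s: 7.22
ee_pos: [0.4193, 0.0555, 0.3329]
eef_rot: [3.141, 0.0, 1.506]
force: [-0.3, -1.6, -0.6]
grip_width: 0.0175
grip_force: 49.8
```

```bash
python3 look.py t1 guide_tube rod_tip
```

```text
[[0.0646, 0.9979, 0.0005, 0.4193], [0.9979, -0.0646, -0.0002, 0.0555], [-0.0002, 0.0005, -1.0, 0.3329], [0.0, 0.0, 0.0, 1.0]] [ 0.044 -0.062  1.633 -0.     1.57   0.109]
guide_tube [([373.2, 118.4], 0.69)]
rod_tip []
```

View pics/t1.png

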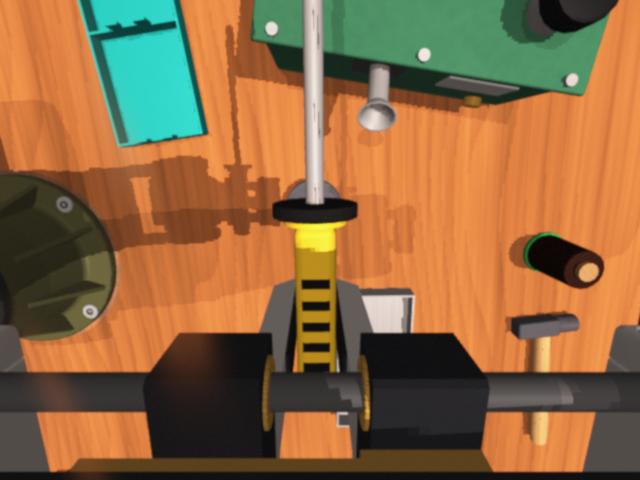

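The mouth ellipse is centred near (377,116), with lid screws at (272,28), (424,54) and (571,80). Rod and handle sit centred in the fingers. Now the second view.

Call:
{"fn": "step_arm", "kwargs": {
  "plan": [
    [[0,1,0,0,0,0],[0,2,0,0,0,0],[0,3,0,0,0,0],[0,4,0,0,0,0],[0,4,0,0,0,0],[0,4,0,0,0,0]]
  ]
}}

```text
time_s: 7.87
ee_pos: [0.5399, 0.0461, 0.3312]
eef_rot: [-3.139, 0.0, 1.503]
force: [-0.2, -0.4, -1.3]
grip_width: 0.0174
grip_force: 49.8
```

```bash
python3 look.py t2 guide_tube rod_tip
python3 - <<'E'
import cv2,numpy as np
a=cv2.imread("pics/t1.png")[0:140,250:600]; b=cv2.imread("pics/t2.png")[0:140,100:450]
cv2.imwrite("pics/t12.png",np.vstack([cv2.resize(x,(700,280),interpolation=cv2.INTER_CUBIC) for x in (a,b)]))
E
```

```text
[[0.0681, 0.9977, -0.0023, 0.5399], [0.9977, -0.0681, -0.0001, 0.0461], [-0.0002, -0.0022, -1.0, 0.3312], [0.0, 0.0, 0.0, 1.0]] [ 0.018  0.219  1.334 -0.     1.59   0.086]
guide_tube [([235.8, 116.4], 0.82)]
rod_tip []
```

View pics/t12.png

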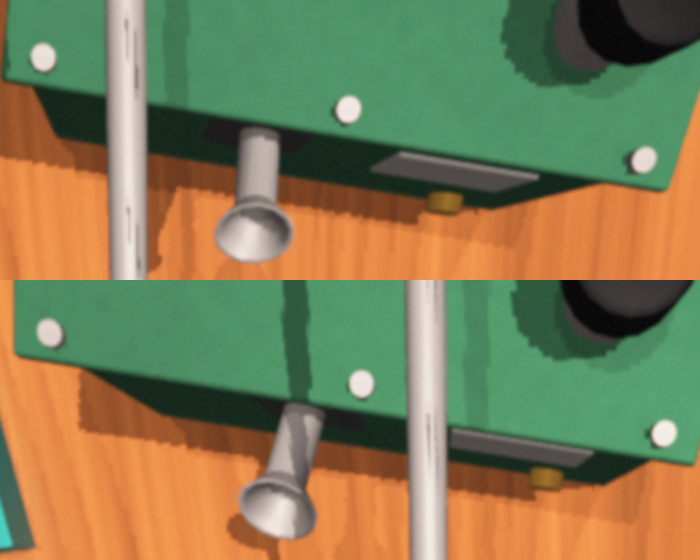

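Run:
```python
from h import *
Ps=[np.load("t1_P.npy"),np.load("t2_P.npy")]
pts={"mouth":((376.8,116.1),(238.6,113.8)),"netmouth":((373.2,118.4),(235.8,116.4)),"sL":((271.5,28.5),(125,26.5)),"sM":((424,54.5),(280.5,52)),"sR":((572,80),(432,76.5)),"corner":((252,40),(108,37)),"tubetop":((379.8,66),(252.5,63))}
W={}
for n,uv in pts.items():
    X=tri(Ps,uv); W[n]=X; print(n,X.round(4),[(proj(p,X)-u).round(1).tolist() for p,u in zip(Ps,uv)])
z=.168
S=[np.mean([onplane(p,u,z) for p,u in zip(Ps,pts[k])],0) for k in("sL","sM","sR")]; print(np.round(S,4))
d=S[2]-S[0]; yaw=np.arctan2(d[1],d[0]); print("pack yaw",np.degrees(yaw),np.linalg.norm(d))
print("mouth at .170",[onplane(p,u,.170).round(4) for p,u in zip(Ps,pts["mouth"])])
print("mouth from net top/scene", onplane(P("top"),(204.6,241.6),.17).round(4),onplane(P("scene"),(418.6,238.2),.17).round(4))
```

```text
mouth [0.4808 0.1544 0.1708] [[0.0, -0.3], [-0.0, 0.3]]
netmouth [0.4778 0.1527 0.1694] [[0.0, -0.2], [-0.0, 0.2]]
sL [0.3951 0.229  0.1697] [[0.0, -0.1], [-0.0, 0.1]]
sM [0.5218 0.2009 0.1702] [[0.0, -0.1], [-0.0, 0.1]]
sR [0.6488 0.1728 0.1704] [[0.0, -0.4], [-0.0, 0.4]]
corner [0.3775 0.2229 0.1661] [[0.0, -0.7], [-0.0, 0.7]]
tubetop [0.4914 0.2025 0.1294] [[0.0, -0.6], [-0.0, 0.6]]
[[0.3946 0.2295 0.168 ]
 [0.5221 0.2014 0.168 ]
 [0.6499 0.1731 0.168 ]]
pack yaw -12.459525987372697 0.2614567037076447
mouth at .170 [array([0.4809, 0.1542, 0.17  ]), array([0.4807, 0.1547, 0.17  ])]
mouth from net top/scene [0.4838 0.157  0.17  ] [0.4746 0.1617 0.17  ]
```

The mouth measures z = 0.1708 against 0.170 in the text. Pack yaw is −12.5° and the mouth's lateral place agrees with the lid screws. I work out the moves.

```bash
cat >> h.py <<'E'
M=np.array([.4808,.155,.170]); psi=np.radians(77.54); GX=-.053
def rodpose(stop,pitch=np.radians(40),psi=psi,gx=GX,dv=0.):
    "tool pose that puts the stop face at stop, rod pointing down by pitch"
    h=np.array([np.cos(psi),np.sin(psi),0]); k=np.array([0,0,1.])
    x=np.cos(pitch)*h-np.sin(pitch)*k; z=np.sin(pitch)*h+np.cos(pitch)*k
    T=np.eye(4); T[:3,:3]=np.c_[x,np.cross(-z,x),-z]; T[:3,3]=stop+gx*x-.019*z; return T
A=np.array([np.cos(psi)*np.cos(np.radians(40)),np.sin(psi)*np.cos(np.radians(40)),-np.sin(np.radians(40))])
def rel(T):
    D=np.linalg.inv(tool())@T
    return np.r_[D[:3,3]/.03, np.degrees(Ro.from_matrix(D[:3,:3]).as_rotvec())/6].round(2).tolist()
E
python3 - <<'E'
from h import *
T=rodpose(M-.21*A); print(T.round(3).tolist()); print(rel(T))
T2=rodpose(M-.21*A,pitch=0); print(T2[:3,3],rel(T2))
E
```

```text
[[0.165, 0.976, -0.139, 0.435], [0.748, -0.216, -0.628, -0.054], [-0.643, -0.0, -0.766, 0.324], [0.0, 0.0, 0.0, 1.0]]
[-3.57, -3.24, 0.28, 0.51, -6.65, 1.38]
[ 0.43465599 -0.05383204  0.2859854 ] [-3.58, -3.24, 1.56, 0.01, -0.0, 1.44]
```

Call:
{"fn": "step_arm", "kwargs": {
  "plan": [
    [[-1.2,-1.1,0,0,0,0],[-2.4,-2.2,0,0,0,0],[-3.57,-3.24,0.2,0,0,0.3],[-3.57,-3.24,0.28,0.1,-1,0.6],[-3.57,-3.24,0.28,0.2,-2,0.9],[-3.57,-3.24,0.28,0.3,-3,1.2],[-3.57,-3.24,0.28,0.4,-4,1.38],[-3.57,-3.24,0.28,0.5,-5,1.38]]
  ]
}}

```text
time_s: 8.68
ee_pos: [0.4347, -0.0532, 0.3255]
eef_rot: [-3.132, 0.53, 1.357]
force: [0.8, -0.7, -1.1]
grip_width: 0.0176
grip_force: 49.8
```

Run:
```python
from h import *
o=ctrl.get_obs(); print(o['ee_pos'],o['qpos'].round(3)); print(rel(rodpose(M-.21*A)))
```

```text
[ 0.43473183 -0.05324943  0.32552767] [ 0.092  0.072  1.598 -0.501  1.646  0.315]
[0.01, 0.0, 0.04, -0.08, -1.61, 0.03]
```

Call:
{"fn": "step_arm", "kwargs": {
  "plan": [
    [[0,0,0.04,-0.08,-0.8,0.03],[0,0,0.04,-0.08,-1.61,0.03],[0,0,0.04,-0.08,-1.61,0.03],[0,0,0.04,-0.08,-1.61,0.03]]
  ]
}}

```text
time_s: 9.02
ee_pos: [0.4348, -0.0532, 0.323]
eef_rot: [-3.136, 0.692, 1.36]
force: [0.1, -0.8, -0.9]
grip_width: 0.0178
grip_force: 49.8
```

Run:
```python
from h import *
o=ctrl.get_obs(); print(o['ee_pos'],o['qpos'].round(3)); print(rel(rodpose(M-.21*A)))
T=tool(); tip=T[:3,3]+T[:3,:3]@[.223,0,-.019]; print("tip pred",tip.round(4), "mouth-tip along/perp", ((M-tip)@A).round(4), (M-tip-((M-tip)@A)*A).round(4))
out=[]
for n in("scene","top"):
    im=ctrl.camera(n); u=proj(P(n),tip); m=proj(P(n),M); g=proj(P(n),T[:3,3]+T[:3,:3]@[0,0,-.019]); print(n,"tip",u.round(1),"mouth",m.round(1),"grasp",g.round(1),[(np.round(d["at"],1).tolist(),round(d["confidence"],2)) for q in("rod_tip","guide_tube") for d in ctrl.place_of(q,n)])
    c=((u+m)/2).astype(int); b=cv2.resize(im[c[1]-35:c[1]+35,c[0]-50:c[0]+50,::-1],(800,560),interpolation=cv2.INTER_CUBIC)
    print(c-[50,35]); out.append(cv2.resize(b,(400,280)))
cv2.imwrite("pics/al.png",np.hstack(out))
```

```text
[ 0.43479636 -0.05321121  0.32295097] [ 0.164  0.117  1.613 -0.638  1.685  0.391]
[-0.04, -0.0, -0.03, -0.01, -0.06, 0.05]
tip pred [0.4733 0.1266 0.1954] mouth-tip along/perp 0.0388 [ 0.0011 -0.0006 -0.0004]
scene tip [406.7 231. ] mouth [416. 240.] grasp [345.5 177.5] [([405.4, 230.3], 0.63), ([415.0, 237.3], 0.47)]
[361 200]
top tip [214.3 244.1] mouth [205.3 242.7] grasp [276.7 250.1] [([251.5, 278.3], 0.7)]
[159 208]
```

View pics/al.png

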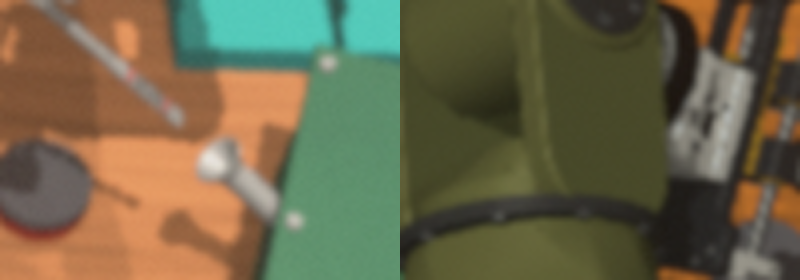

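In the scene view the tip is at (406.3,230.5), against a prediction of (406.7,231.0). The mouth is at (415,239.5), against (416,240), so they agree. Now I advance along the tube.

Run:
```python
from h import *
for s in(.15,.1,.0): print(s,rel(rodpose(M-s*A)))
```

```text
0.15 [1.99, -0.01, -0.03, -0.02, -0.05, 0.03]
0.1 [3.65, -0.0, -0.02, -0.02, -0.05, 0.03]
0.0 [6.99, 0.0, 0.0, -0.02, -0.05, 0.03]
```

Call:
{"fn": "step_arm", "kwargs": {
  "plan": [
    [[0.5,-0.01,-0.03,-0.02,-0.05,0.03],[1,-0.01,-0.03,-0.02,-0.05,0.03],[1.4,-0.01,-0.03,-0.02,-0.05,0.03],[1.7,-0.01,-0.03,-0.02,-0.05,0.03],[2,-0.01,-0.03,-0.02,-0.05,0.03],[2.2,-0.01,-0.03,-0.02,-0.05,0.03],[2.2,-0.01,-0.03,-0.02,-0.05,0.03]]
  ]
}}

```text
time_s: 9.9
ee_pos: [0.4457, -0.0029, 0.2807]
eef_rot: [-3.14, 0.7, 1.356]
force: [0.7, -0.1, -1.6]
grip_width: 0.0177
grip_force: 49.8
```

```bash
cat > st.py <<'E'
from h import *
o=ctrl.get_obs(); T=tool(); f=T[:3,:3].T@o['force']; mo=T[:3,:3].T@o['moment']; print("force tool",f.round(1),"moment tool",mo.round(2),"q",o['qpos'].round(2),"w",o['grip_width'].round(4))
s=T[:3,3]+T[:3,:3]@[.053,0,-.019]; print("stop->mouth tool axes mm",(T[:3,:3].T@(M-s)*1000).round(1)); print(rel(rodpose(M-.1*A)),rel(rodpose(M)))
E
python3 st.py
```

```text
Traceback (most recent call last):
  File "st.py", line 2, in <module>
    o=ctrl.get_obs(); T=tool(); f=T[:3,:3].T@o['force']; mo=T[:3,:3].T@o['moment']; print("force tool",f.round(1),"moment tool",mo.round(2),"q",o['qpos'].round(2),"w",o['grip_width'].round(4))
                                                                                                                                                                       ^^^^^^^^^^^^^^^^^^^^^
AttributeError: 'float' object has no attribute 'round'
```

Tip is about 26 mm inside the mouth with no contact force. I go on another 60 mm.

```bash
sed -i "s/o\['grip_width'\].round(4)/round(o['grip_width'],4)/" st.py; python3 st.py
```

```text
force tool [1.1 0.7 1.2] moment tool [-0.1   0.36  0.13] q [ 0.26  0.2   1.61 -0.61  1.67  0.52] w 0.0177
stop->mouth tool axes mm [142.    0.6  -0.5]
[1.4, 0.01, -0.01, -0.0, 0.01, 0.02] [4.74, 0.02, -0.01, -0.0, 0.01, 0.02]
```

Call:
{"fn": "step_arm", "kwargs": {
  "plan": [
    [[0.3,0,0,0,0,0],[0.6,0,0,0,0,0],[0.9,0,0,0,0,0],[1.2,0,0,0,0,0],[1.5,0,0,0,0,0],[1.5,0,0,0,0,0]]
  ]
}}

```text
time_s: 10.4
ee_pos: [0.453, 0.0312, 0.251]
eef_rot: [-3.139, 0.7, 1.357]
force: [1.1, 0.8, -0.8]
grip_width: 0.0178
grip_force: 49.8
```

```bash
python3 st.py
```

```text
force tool [ 1.3  0.9 -0.1] moment tool [-0.18  0.41  0.18] q [ 0.32  0.27  1.6  -0.59  1.66  0.6 ] w 0.0178
stop->mouth tool axes mm [96.3  0.8 -0.8]
[-0.12, 0.01, -0.02, -0.01, 0.02, 0.03] [3.21, 0.02, -0.02, -0.01, 0.02, 0.03]
```

Call:
{"fn": "step_arm", "kwargs": {
  "plan": [
    [[0.4,0,0,0,0,0.02],[0.8,0.01,-0.01,0,0,0.02],[1.2,0.01,-0.01,0,0,0.02],[1.6,0.01,-0.01,0,0,0.02],[2,0.01,-0.01,0,0,0.02],[2.4,0.01,-0.01,0,0,0.02],[2.7,0.01,-0.01,0,0,0.02],[2.7,0.01,-0.01,0,0,0.02]]
  ]
}}

```text
time_s: 11.07
ee_pos: [0.4666, 0.0919, 0.199]
eef_rot: [-3.14, 0.7, 1.354]
force: [-0.2, 0.3, -2.1]
grip_width: 0.0174
grip_force: 49.8
```

```bash
python3 st.py
```

```text
force tool [ 1.6 -0.3  1.4] moment tool [-0.01  0.34 -0.03] q [ 0.41  0.41  1.55 -0.55  1.64  0.72] w 0.0174
stop->mouth tool axes mm [15.2  0.3 -0.5]
[-2.83, 0.01, -0.01, -0.01, 0.02, 0.01] [0.51, 0.01, -0.01, -0.01, 0.02, 0.01]
```

Call:
{"fn": "step_arm", "kwargs": {
  "plan": [
    [[0.1,0,0,0,0,0],[0.2,0,0,0,0,0],[0.3,0,0,0,0,0],[0.36,0,0,0,0,0],[0.4,0,0,0,0,0]]
  ]
}}

```text
time_s: 11.48
ee_pos: [0.4687, 0.0998, 0.1928]
eef_rot: [3.14, 0.699, 1.352]
force: [-0.2, -0.4, -1.4]
grip_width: 0.0177
grip_force: 49.8
```

```bash
python3 st.py
```

```text
force tool [ 0.6 -0.1  1.4] moment tool [-0.03  0.32  0.07] q [ 0.43  0.42  1.54 -0.54  1.64  0.74] w 0.0177
stop->mouth tool axes mm [ 4.9 -0.2  0.1]
[-3.17, 0.0, 0.01, 0.0, 0.01, -0.01] [0.16, -0.0, 0.0, 0.0, 0.01, -0.01]
```

Call:
{"fn": "step_arm", "kwargs": {
  "plan": [
    [[0.05,0,0,0,0,0],[0.1,0,0,0,0,0],[0.15,0,0,0,0,0],[0.18,0,0,0,0,0]]
  ]
}}

```text
time_s: 11.82
ee_pos: [0.4694, 0.1032, 0.19]
eef_rot: [3.14, 0.702, 1.351]
force: [-5.6, -9.9, 9.6]
grip_width: 0.0176
grip_force: 49.8
```

```bash
python3 st.py
```

```text
force tool [-14.6  -3.3  -0.3] moment tool [ 0.39 -2.22  0.03] q [ 0.43  0.43  1.53 -0.54  1.64  0.74] w 0.0176
stop->mouth tool axes mm [ 0.4 -0.2  0. ]
[-3.32, 0.0, 0.02, -0.0, 0.03, -0.02] [0.02, -0.0, 0.01, -0.0, 0.03, -0.02]
```

Contact: 14.6 N axially, right at the computed mouth. I press a hair more and hold.

Call:
{"fn": "step_arm", "kwargs": {
  "plan": [
    [[0.02,0,0,0,0,0],[0.03,0,0,0,0,0],[0.03,0,0,0,0,0],[0.03,0,0,0,0,0],[0.03,0,0,0,0,0],[0.03,0,0,0,0,0]]
  ]
}}

```text
time_s: 12.32
ee_pos: [0.4694, 0.1032, 0.19]
eef_rot: [3.14, 0.703, 1.35]
force: [-5.0, -10.8, 10.5]
grip_width: 0.0177
grip_force: 49.8
```

Run:
```python
from h import *
exec(open("st.py").read())
im=ctrl.camera("scene"); b=cv2.resize(im[170:270,340:480,::-1],(784,560),interpolation=cv2.INTER_CUBIC); cv2.imwrite("pics/seat.png",b)
```

```text
force tool [-15.6  -2.5  -0.5] moment tool [ 0.49 -2.42 -0.02] q [ 0.43  0.43  1.53 -0.54  1.64  0.74] w 0.0177
stop->mouth tool axes mm [ 0.4 -0.2  0. ]
[-3.32, 0.01, 0.02, -0.01, 0.04, -0.03] [0.02, -0.0, 0.01, -0.01, 0.04, -0.03]
```

View pics/seat.png

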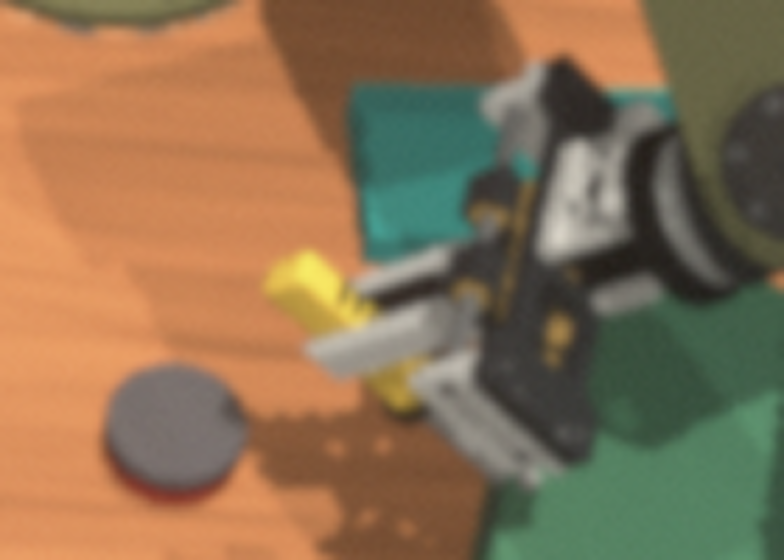

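The handle lies along the tube line and its collar end, crop (405,410), is at the mouth behind the gripper. Cone, tin and tank are untouched. One firmer push confirms a hard stop.

Call:
{"fn": "step_arm", "kwargs": {
  "plan": [
    [[0.04,0,0,0,0,0],[0.08,0,0,0,0,0],[0.08,0,0,0,0,0],[0.08,0,0,0,0,0]]
  ]
}}

```text
time_s: 12.7
ee_pos: [0.4694, 0.1035, 0.1899]
eef_rot: [3.14, 0.707, 1.348]
force: [-12.7, -23.0, 22.9]
grip_width: 0.0179
grip_force: 49.9
```

```bash
python3 st.py
```

```text
force tool [-34.1  -7.3  -1.1] moment tool [ 1.2  -5.72 -0.1 ] q [ 0.43  0.44  1.53 -0.54  1.64  0.75] w 0.0179
stop->mouth tool axes mm [ 0.1 -0.3 -0.1]
[-3.33, 0.01, 0.04, -0.02, 0.08, -0.04] [0.01, 0.0, 0.01, -0.02, 0.08, -0.04]
```

Hard stop confirmed: 34 N for 0.3 mm. Now I withdraw along the bore.

Call:
{"fn": "step_arm", "kwargs": {
  "plan": [
    [[-0.2,0,0,0,0.05,0],[-0.6,0,0,0,0.05,-0.03],[-1.1,0,0,0,0.05,-0.03],[-1.6,0,0,0,0.05,-0.03],[-2.1,0,0,0,0.05,-0.03],[-2.6,0,0,0,0.05,-0.03],[-3.1,0,0,0,0.05,-0.03],[-3.1,0,0,0,0.05,-0.03]]
  ]
}}

```text
time_s: 13.37
ee_pos: [0.4546, 0.0352, 0.2492]
eef_rot: [3.14, 0.693, 1.353]
force: [0.4, -0.7, -1.1]
grip_width: 0.0175
grip_force: 49.9
```

```bash
python3 st.py; python3 -c "
from h import *
print(rel(rodpose(M-.22*A)))"
```

```text
force tool [0.2 0.5 1.2] moment tool [-0.03 -0.01  0.  ] q [ 0.32  0.28  1.6  -0.58  1.66  0.61] w 0.0175
stop->mouth tool axes mm [91.9 -0.4  1.5]
[-0.27, -0.01, 0.03, 0.01, -0.05, -0.0] [3.06, -0.01, 0.04, 0.01, -0.05, -0.0]
[-4.27, -0.01, 0.01, 0.01, -0.05, -0.0]
```

Call:
{"fn": "step_arm", "kwargs": {
  "plan": [
    [[-0.6,0,0,0,-0.05,0],[-1.2,0,0,0,-0.05,0],[-1.8,0,0,0,-0.05,0],[-2.4,0,0,0,-0.05,0],[-3,0,0,0,-0.05,0],[-3.6,0,0,0,-0.05,0],[-4.2,0,0,0,-0.05,0],[-4.4,0,0,0,-0.05,0]]
  ]
}}

```text
time_s: 14.03
ee_pos: [0.4329, -0.0633, 0.3328]
eef_rot: [3.141, 0.699, 1.354]
force: [0.3, 0.1, -0.8]
grip_width: 0.0175
grip_force: 49.9
```

Call:
{"fn": "step_arm", "kwargs": {
  "plan": [
    [[0,0,0,0,0,0],[0,0,0,0,0,0],[0,0,0,0,0,0]]
  ]
}}

```text
time_s: 14.28
ee_pos: [0.4331, -0.0618, 0.3306]
eef_rot: [-3.138, 0.7, 1.358]
force: [-0.2, 0.5, -1.5]
grip_width: 0.0178
grip_force: 49.9
```

```bash
python3 st.py
python3 - <<'E'
from h import *
T=tool(); tip=T[:3,3]+T[:3,:3]@[.223,0,-.019]; hx=np.arctan2(.216,.0115)
im=ctrl.camera("scene"); c=(proj(P("scene"),tip)).astype(int); print("tip pred",proj(P("scene"),tip).round(1),"mouth",proj(P("scene"),M).round(1),[(np.round(d["at"],1).tolist(),round(d["confidence"],2)) for d in ctrl.place_of("rod_tip","scene")])
# final: tip at tray centre (.492,-.185), rod level, z .22
g=np.array([np.cos(hx),np.sin(hx),0]); F=rodpose(np.array([.492,-.185,.22])-.17*g,pitch=0,psi=hx); print(F[:3,3].round(3),rel(F))
E
```

```text
force tool [ 1.3 -0.4  0.8] moment tool [-0.05  0.35  0.04] q [ 0.15  0.11  1.61 -0.65  1.69  0.37] w 0.0178
stop->mouth tool axes mm [220.2   0.7  -1. ]
[4.01, 0.01, -0.03, -0.01, 0.01, 0.03] [7.34, 0.02, -0.03, -0.01, 0.01, 0.03]
tip pred [403.4 228.8] mouth [416. 240.] [([401.8, 227.8], 0.72)]
[ 0.48  -0.408  0.201] [-5.58, 4.0, 10.34, -0.56, 6.67, -1.47]
```

The tip is clear of the mouth by about 50 mm and where it was predicted. Now I level the rod, then carry it back over the tray.

Call:
{"fn": "step_arm", "kwargs": {
  "plan": [
    [[0,0,0,-0.1,0.9,-0.2],[0,0,0,-0.2,1.8,-0.4],[-0.3,0.2,0.4,-0.2,2.7,-0.6],[-0.8,0.5,1.2,-0.3,3.6,-0.8],[-1.3,0.9,2.2,-0.4,4.5,-1],[-1.8,1.3,3.2,-0.5,5.4,-1.2],[-2.3,1.6,4.2,-0.5,6.2,-1.4],[-2.8,2,5.2,-0.56,6.67,-1.47]]
  ]
}}

```text
time_s: 15.05
ee_pos: [0.456, -0.238, 0.2656]
eef_rot: [3.139, -0.005, 1.517]
force: [0.5, 1.3, -1.7]
grip_width: 0.018
grip_force: 49.9
```

```bash
cat > fin.py <<'E'
from h import *
hx=np.arctan2(.216,.0115); g=np.array([np.cos(hx),np.sin(hx),0]); F=rodpose(np.array([.492,-.185,.22])-.17*g,pitch=0,psi=hx); print(tool()[:3,3],rel(F))
E
python3 fin.py
```

```text
[ 0.45601842 -0.23797896  0.26563024] [-5.62, 1.1, 2.13, 0.03, -0.05, -0.01]
```

Call:
{"fn": "step_arm", "kwargs": {
  "plan": [
    [[-0.8,0.15,0.3,0,-0.05,0],[-1.7,0.3,0.6,0,-0.05,0],[-2.6,0.5,1,0,-0.05,0],[-3.5,0.7,1.3,0,-0.05,0],[-4.4,0.9,1.7,0,-0.05,0],[-5.1,1,2,0,-0.05,0],[-5.5,1.1,2.1,0,-0.05,0],[-5.6,1.1,2.13,0,-0.05,0]]
  ]
}}

```text
time_s: 15.72
ee_pos: [0.48, -0.4066, 0.1999]
eef_rot: [-3.14, 0.003, 1.515]
force: [0.7, -0.4, -1.3]
grip_width: 0.0178
grip_force: 49.9
```

Call:
{"fn": "step_arm", "kwargs": {
  "plan": [
    [[0,0,0,0,0,0],[0,0,0,0,0,0],[0,0,0,0,0,0],[0,0,0,0,0,0],[0,0,0,0,0,0],[0,0,0,0,0,0]]
  ]
}}

```text
time_s: 16.22
ee_pos: [0.4803, -0.4052, 0.2025]
eef_rot: [3.14, 0.005, 1.517]
force: [0.3, -0.1, -0.5]
grip_width: 0.0175
grip_force: 49.9
```

```bash
python3 fin.py
python3 - <<'E'
from h import *
T=tool(); tip=T[:3,3]+T[:3,:3]@[.223,0,-.019]; print("tip pred",tip.round(3),ctrl.get_obs()['joint_vel'].round(3))
for n in("scene","top"):
    im=ctrl.camera(n); print(n,proj(P(n),tip).round(1),[(np.round(d["at"],1).tolist(),round(d["confidence"],2)) for d in ctrl.place_of("rod_tip",n)])
    if n=="scene": cv2.imwrite("pics/end.png",cv2.resize(im[130:300,150:390,::-1],(780,552),interpolation=cv2.INTER_CUBIC))
E
```

```text
[ 0.48031032 -0.40518444  0.20254509] [-0.08, -0.0, 0.05, 0.01, 0.05, -0.01]
tip pred [ 0.492 -0.182  0.22 ] [-0.004  0.004 -0.003 -0.001  0.002 -0.001]
scene [284.6 220.3] [([283.0, 219.1], 0.69)]
top [336.8 237.7] [([339.9, 239.5], 0.73)]
```

View pics/end.png

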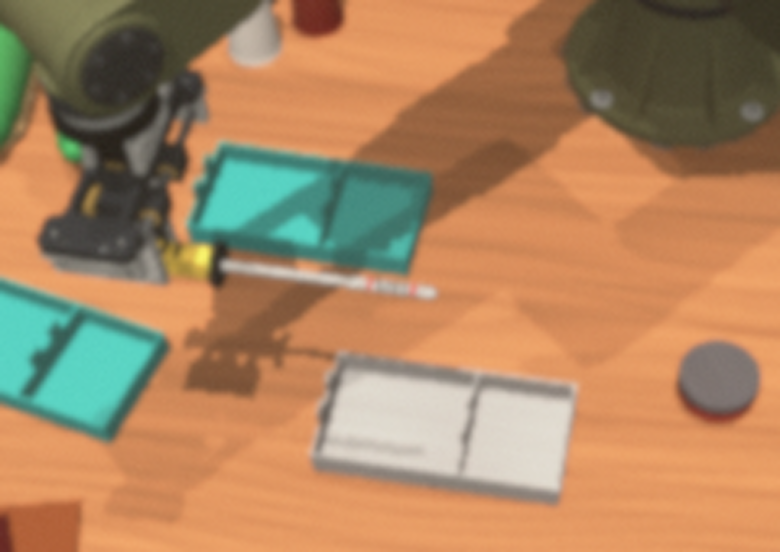

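The rod is held level with its red marks up and the tip at crop (433,292), which is scene (283,220). Both cameras agree with the computed tip (0.492, −0.182, 0.22), which is over the grey tray's centre. Handing in.

```bash
python3 -c "
from station import ctrl
print(ctrl.hand_in())"
```

```text
the job is handed in; nothing more can be done
None
```

The job is handed in (no verdict came back): the rod went into the guide tube to a hard stop at the mouth, came fully out, and ended held still and level, marked face up, tip about 22 cm above the drip tray's centre.

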